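# Put the blue battery packs on charge and close the power unit

## Task

Put each of the three blue battery packs flat into the pocket made for its size, lengthways along the pocket: the large one into the battery bay of the teal power unit, the medium one into the white charger, the small one into the black charger. Once the large pack is in its bay, put the white cover over it and press it down evenly until it clicks home on all four edges. The two red packs are dead: leave them where they are.

Things in the scene. Friction and masses are not known exactly. Their poses are not given: they have to be found in the camera images.
- pack_large: Large blue battery pack, loose: a block 66 (x) x 42 (y) x 36 (z) mm, about 0.2 kg, white label and small brass contacts on top. Origin at the centre of its underside, z up. Either way round is right. Lies flat on the bench at the start; grip it across its 42 mm sides, by the upper half.
- pack_medium: Medium blue battery pack, loose: a block 50 (x) x 34 (y) x 36 (z) mm, about 0.12 kg, otherwise like the large one. Origin at the centre of its underside, z up.
- pack_small: Small blue battery pack, loose: a block 38 (x) x 24 (y) x 36 (z) mm, about 0.06 kg, otherwise like the large one. Origin at the centre of its underside, z up.
- dead_medium: Red (dead) battery pack, 50 x 34 x 36 mm, loose. Origin at the centre of its underside. To be left alone.
- dead_small: Red (dead) battery pack, 38 x 24 x 36 mm, loose. Origin at the centre of its underside. To be left alone.
- cover: White clip-on cover, loose, 0.09 kg: a hood open below, 114 (x) x 94 (y) x 42 (z) mm outside, mouth 101 x 81 mm, 38 mm deep inside. Centred on its top is a lime-green grip rib 56 (x) x 12 (y) x 24 (z) mm, its top 66 mm above the origin; grip it across 12 mm. Origin at the centre of its lower edge, z up. Stands upright on the bench. Fits either way round, its x along the unit's x.
- power_unit: Teal power unit, fixed: a slab 160 (x) x 130 (y) x 30 (z) mm. Origin at the centre of its underside, z up. In the middle of its flat top (deck) is the battery bay, a pocket 80 (x) x 54 (y) mm with the deck as floor, in black walls 10 mm high, 3 mm thick. At its corners stand black slippery horns 35 mm high, upright to 19 mm, then leaning 6 mm inwards.
- bay (a point): Centre of the bay floor, 30 mm above the power unit's origin, same axes; pack and cover are centred on it. Four catches, one per side, stop it about 12 mm above this height; pressing the middle of its rib with about 10 N pushes it past them until its edge rests on the deck and they hold it. Let go with its edge 20 to 30 mm up, square and up to 5 mm off centre, it is centred by the horns.
- charger_light: White charger with a green pocket floor, for the medium pack, fixed: plate 100 (x) x 74 (y) x 8 mm, on it a pocket 64 (x) x 46 (y) mm centred on the origin, in walls 10 mm high, 4 mm thick (tops 18 mm above the bench). The pocket floor is 8 mm above the origin. Origin at the centre of the underside, z up.
- charger_black: Black charger with a grey pocket floor, for the small pack, fixed: plate 84 (x) x 62 (y) x 8 mm, on it a pocket 52 (x) x 36 (y) mm centred on the origin, inside walls 10 mm high and 4 mm thick (tops 18 mm above the bench). The pocket floor is 8 mm above the origin. Origin at the centre of the underside, z up.
Mind the look-alikes: they are no part of the job. What is shaped like the pack_large but green is not meant. Leave any green look-alike of the pack_small alone.

How it is judged:
By the outcome, as a careful person would: the job done as asked, in the order asked, and still so for the second after the job is handed in, with the robot touching nothing.
It also fails if it takes over 118 s, if anything falls off the work surface, if the arm or the gripper's body presses on something with over 40 N, if the wrist force passes 120 N, or if a joint passes its speed limit or range.

## Robot

A 7-joint arm with a two-finger parallel gripper is mounted at the origin on the work surface. World frame = base frame: x ahead of the robot, y to its left, z up, the work surface at z = 0. Lengths are in mm, angles in rad, forces in N, time in s.
With the tool pointing down it reaches from about 350 to 775 mm from the base axis. Payload 3.1 kg.
Tool frame: the origin (TCP) lies midway between the tips of the shut fingers; the grasp point (between the pads) lies 19 mm behind it; z points along the fingers, y is the direction in which the jaws open and shut (so a half turn about z gives the same grasp; the last joint's range is limited). The gripper opens to 85 mm and grips with 20 to 120 N. Pads are 22 mm wide; open, the fingers measure 114 mm over their backs; the gripper's body (76 mm by 85 mm) begins 54 mm behind the grasp point. The pads swing forward as they close: fully open they stand 13 mm farther back than shut.
Start: joints at [1.153, 0.311, 0.014, 1.512, -0.004, 1.319, -0.027], TCP at [201.892, -511.623, 195.804] pointing down, gripper open.
Joint ranges: [-2.7, 2.7], [-0.3, 1.91], [-1.27, 1.3], [0.12, 2.57], [-1.44, 4.58], [0.2, 2.03], [-3.05, 3.05]. Speed limits (rad/s): [2.79, 2.79, 3.14, 3.14, 3.14, 3.14, 3.14].

## Interface

Orientations are given as a unit quaternion [x, y, z, w].
In Python, from plant import * gives the robot as it stands.
- The arm moves only by the tool arm_command, never from a script. Its argument "steps" is a list of rows, each a list of 7 numbers: the closure, from -1 (fully open) to 1 (shut), so that 0 is half open, then the shift along the tool's x, y, z in mm, then the turn, a rotation vector about the tool's x, y, z in rad. A call has exactly 10 rows; each row is the pose to reach, as a shift and turn from the pose measured when the call began, along the tool's axes at that moment; what a row does not reach only later rows make up. A row lasts 1/10 s, in which the tool goes at most 50 mm and 8.59 degrees, less where a joint would pass 70% of its speed; a pose out of reach is approached as far as the arm can. A call with a gripper value outside its range is refused whole. The fingers move at their own pace and stop on an object; "squeeze" is the grip in N (left out, the last holds). Time passes only in rows, so rows that repeat a pose let the fingers close, or fill a call up. It gives the time, the measured TCP pose, the force and the opening at its end, in the units of the state.
- sense(): the state, without advancing time (a new reading comes with each control period).
- get_image(name): name is "scene" or "top"; returns the picture (480x640x3 uint8, red, green, blue); there is no depth.
- camera_model(name): a dict with "intrinsics" (3x3 intrinsics, pixels), "extrinsics" (4x4, takes a point from camera to world coordinates). Camera axes: x right, y down, z forward; pixel columns grow to the right and rows downward; lengths in mm; the calibration is good to about 2 mm. A picture is of the moment at which its call begins. camera_model takes no time and is no camera call.
- finish_job(): hands the job in, once; it reports no verdict.
The state is a dict: "time": time; "joint_pos": joint angles; "dq": joint speeds; "joint_efforts": joint torques, N m; "ee_pos": TCP position; "tcp_rot": TCP orientation; "contact_force": force on the tool from outside, world axes, zero at the start; "wrist_torque": the same for the moment, N m; "grip_width": finger opening in mm.
Only numpy, scipy, OpenCV 4.12 (cv2) and the standard library are available. Lean on these libraries where they do the work, as an engineer would, in place of code of your own. Each camera call takes 0.05 s, during which the arm holds its last target. There are 200 camera calls.

## Working session

There is one attempt and no reset: what is moved stays moved. The work goes in short steps, Python scripts to look and compute and a tool call to move; the robot and the scene stay as the last step left them, time stands still between calls to the robot, and variables do not carry over. Pictures are saved under pics/ and viewed, about 12 in all and at most 16, crops included, and the job is handed in when it is done.

Besides the shell and the picture viewer there is one more tool, called as name(argument=value, ...), one argument or row to a line, values as JSON. arm_command: Moves the arm, as the interface text tells. Its arguments: {"type":"object","properties":{"steps":{"type":"array","items":{"type":"array","items":{"type":"number"}}},"squeeze":{"type":"number"}},"required":["steps"]}

```bash
mkdir -p pics; ls; python3 - <<'E'
from plant import *
import cv2,numpy as np
np.set_printoptions(precision=4,suppress=True)
for n in("scene","top"):
    im=get_image(n); cv2.imwrite(f"pics/{n}0.png",im[:,:,::-1]); m=camera_model(n); print(n,np.array(m["intrinsics"]),np.array(m["extrinsics"]))
s=sense();print(s["time"],s["ee_pos"],s["tcp_rot"],s["grip_width"],s["contact_force"])
E
```

```text
pics
scene [[479.298    0.     311.3769]
 [  0.     479.298  232.1418]
 [  0.       0.       1.    ]] [[  -0.6971    0.4102   -0.588  1058.4496]
 [   0.7167    0.4177   -0.5584  547.1151]
 [   0.0166   -0.8107   -0.5852  604.2627]
 [   0.        0.        0.        1.    ]]
top [[511.2869   0.     323.8025]
 [  0.     511.2869 241.6294]
 [  0.       0.       1.    ]] [[   0.0214   -0.9873    0.1573  310.2824]
 [  -0.9998   -0.0207    0.0065  -16.9115]
 [  -0.0032   -0.1574   -0.9875 1106.0602]
 [   0.        0.        0.        1.    ]]
0.1 [ 201.6254 -510.937   194.8294] [ 0.9824  0.1869 -0.0002 -0.001 ] 85.57740515481191 [ 0.8045 -0.6387  0.4159]
```

View pics/top0.png

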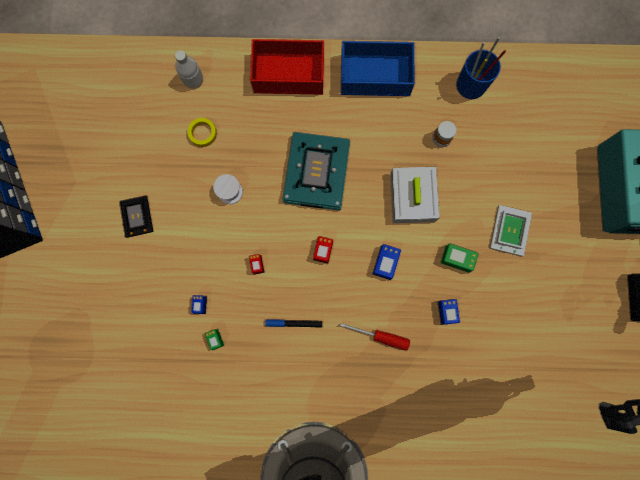

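View pics/scene0.png

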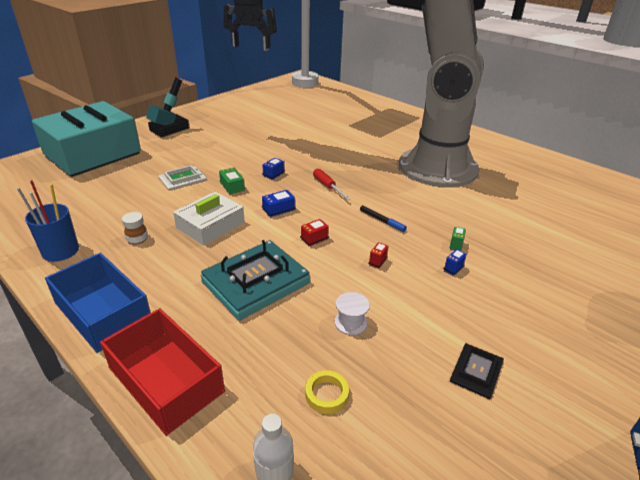

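The top view, with x up and y to the left, shows:
- Packs: large blue at (387,262), medium blue at (449,312), small blue at (199,305).
- Red packs: (323,250) and (257,264).
- Green decoys: (460,257) and (214,340).
- Unit at (317,171), cover at (415,194), white charger at (512,230), black charger at (136,216).

I'll enlarge these to read the corners.

```bash
python3 - <<'E'
import cv2,numpy as np
im=cv2.imread("pics/top0.png")
T=[]
for (u,v,w) in [(387,262,44),(449,312,44),(199,305,44),(512,230,66),(136,216,66),(317,171,88),(415,194,66),]:
    h=w//2; c=im[v-h:v-h+w,u-h:u-h+w]; k=264/w
    c=cv2.resize(c,(264,264),interpolation=cv2.INTER_CUBIC)
    for g in range(0,w,10 if w<88 else 20):
        a=int((g+.0)*k)
        cv2.line(c,(a,0),(a,4),(0,255,255),1);cv2.line(c,(0,a),(4,a),(0,255,255),1)
    cv2.putText(c,f"{u-h},{v-h} x{k:.0f}",(8,258),0,.45,(0,0,255),1)
    T.append(c)
cv2.imwrite("pics/m1.png",np.vstack([np.hstack(T[:3]),np.hstack(T[3:6])]))
E
```

```text
(no output)
```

View pics/m1.png

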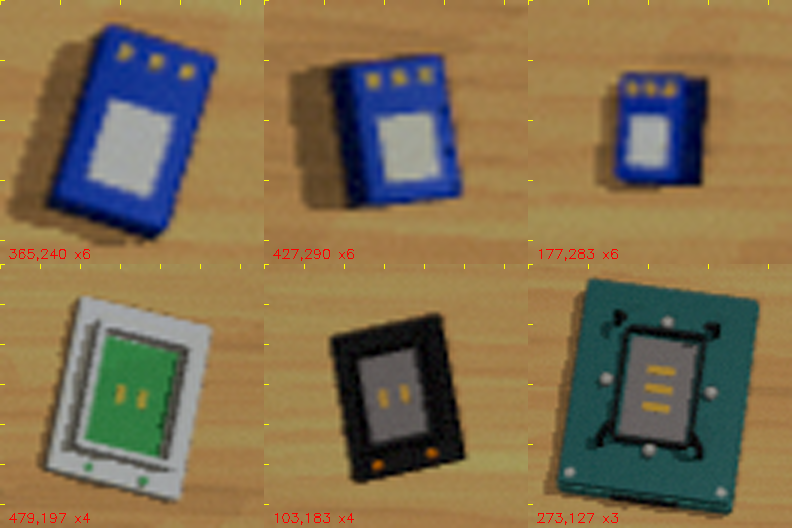

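```bash
cat > h.py <<'E'
import cv2,numpy as np
from plant import *
from scipy.optimize import minimize,least_squares
np.set_printoptions(precision=3,suppress=True)
def proj(P,n="top"):
    m=camera_model(n);K=np.array(m["intrinsics"]);E=np.array(m["extrinsics"])
    c=(np.asarray(P,float)-E[:3,3])@E[:3,:3]; q=c@K.T; return q[:,:2]/q[:,2:]
def lift(u,v,z,n="top"):
    m=camera_model(n);K=np.array(m["intrinsics"]);E=np.array(m["extrinsics"])
    d=E[:3,:3]@np.linalg.solve(K,[u,v,1.]); return E[:3,3]+d*(z-E[2,3])/d[2]
def place(p,L):
    c,s=np.cos(p[2]),np.sin(p[2]); L=np.asarray(L,float)
    return np.c_[p[0]+c*L[:,0]-s*L[:,1],p[1]+s*L[:,0]+c*L[:,1],L[:,2]]
def boxpts(l,w,z0,z1): return [[a*l/2,b*w/2,z] for z in(z0,z1) for a,b in((1,1),(1,-1),(-1,-1),(-1,1))]
def blob(im,mask,u,v):
    n,l,st,ce=cv2.connectedComponentsWithStats(mask.astype(np.uint8))
    i=1+np.argmin(np.hypot(*(ce[1:]-[u,v]).T)+(st[1:,4]<15)*1e3)
    pts=np.argwhere(l==i)[:,::-1]; return cv2.convexHull(pts.astype(np.int32)),st[i,4]
def fitbox(im,mask,u,v,L,zc,n="top"):
    """fit yaw/pos of a box to the hull of a colour blob, by IoU at 8x"""
    hull,ar=blob(im,mask,u,v); h=hull[:,0].astype(float); o=h.min(0)-10; S=8
    sz=((h.max(0)-o+11)*S).astype(int)[::-1]; m=np.zeros(sz,np.uint8)
    small=np.zeros((sz[0]//S+1,sz[1]//S+1),np.uint8); cv2.fillConvexPoly(small,(hull[:,0]-o).astype(np.int32),255)
    M=np.float32([[S,0,S/2-.5],[0,S,S/2-.5]]); m=cv2.warpAffine(small,M,(sz[1],sz[0]),flags=cv2.INTER_LINEAR)>127
    def cost(p):
        q=cv2.convexHull(np.float32((proj(place(p,L),n)-o+.5)*S)); r=np.zeros(sz,np.uint8)
        cv2.fillConvexPoly(r,np.int32(np.round(q[:,0]*16)),1,shift=4); r=r>0
        return 1-(r&m).sum()/(r|m).sum()
    c=lift(h.mean(0)[0],h.mean(0)[1],zc,n)
    best=None
    for t in np.arange(-1.57,1.57,.26):
        k=minimize(cost,[c[0],c[1],t],method="Nelder-Mead",options=dict(initial_simplex=[[c[0],c[1],t],[c[0]+5,c[1],t],[c[0],c[1]+5,t],[c[0],c[1],t+.2]],maxiter=80))
        if best is None or k.fun<best.fun: best=k
    return best.x,best.fun,ar
def hsv(im): return cv2.cvtColor(im,cv2.COLOR_RGB2HSV)
def masks(im):
    H=hsv(im);h,s,v=[H[...,i].astype(int) for i in range(3)]
    return dict(blue=(h>105)&(h<130)&(s>120)&(v>35),lime=(h>28)&(h<45)&(s>150)&(v>100),white=(s<60)&(v>110))
E
python3 - <<'E'
from h import *
im=cv2.imread("pics/top0.png")[:,:,::-1].copy();M=masks(im)
for n,u,v,l,w in[("L",387,262,66,42),("M",449,312,50,34),("S",199,305,38,24)]:
    print(n,*fitbox(im,M["blue"],u,v,boxpts(l,w,0,36),18))
print("rib",*fitbox(im,M["lime"],417,190,boxpts(56,12,42,66),54))
W=M["white"]|M["lime"]
print("cov",*fitbox(im,W,415,194,boxpts(114,94,0,42),21))
def corners(px,o,k,l,w,z):
    uv=(np.array(px)+.5)/k-.5+o; P=np.array([lift(*a,z) for a in uv])
    L=np.array(boxpts(l,w,z,z)[:4])
    best=min((least_squares(lambda p:(place(p,np.roll(L,r,0))-P)[:,:2].ravel(),[*P.mean(0)[:2],t]) for r in range(4) for t in(0,1.57)),key=lambda k:k.cost)
    print(best.x,"rms",np.sqrt(best.cost/2),"sides",np.linalg.norm(P-np.roll(P,1,0),axis=1))
corners([(80,33),(212,62),(180,236),(43,203)],(479,197),4,100,74,8)
corners([(66,74),(177,51),(201,195),(89,218)],(103,183),4,84,62,8)
corners([(60,15),(231,35),(204,241),(31,221)],(273,127),3,160,130,30)
E
```

```text
L [ 443.09  -144.637   -0.293] 0.05027645333870567 443Traceback (most recent call last):
  File "<stdin>", line 4, in <module>
  File "h.py", line 32, in fitbox
    k=minimize(cost,[c[0],c[1],t],method="Nelder-Mead",options=dict(initial_simplex=[[c[0],c[1],t],[c[0]+5,c[1],t],[c[0],c[1]+5,t],[c[0],c[1],t+.2]],maxiter=80))
    res = _minimize_neldermead(fun, x0, args, callback, bounds=bounds,
                               **options)
    fxr = func(xr)
    fx = function(np.copy(x), *(wrapper_args + args))
  File "h.py", line 26, in cost
    q=cv2.convexHull(np.float32((proj(place(p,L),n)-o+.5)*S)); r=np.zeros(sz,np.uint8)
                                 ~~~~^^^^^^^^^^^^^^
  File "h.py", line 6, in proj
    m=camera_model(n);K=np.array(m["intrinsics"]);E=np.array(m["extrinsics"])
ValueError: time passes only in moves, steps and waits
```

```bash
sed -i 's/^import cv2,numpy as np/import cv2,numpy as np,functools/; s/^np.set_printoptions.*/&\n_cm=camera_model\n@functools.lru_cache\ndef camera_model(n): return _cm(n)/' h.py
cat > fit0.py <<'E'
from h import *
im=cv2.imread("pics/top0.png")[:,:,::-1].copy();M=masks(im)
for n,u,v,l,w in[("L",387,262,66,42),("M",449,312,50,34),("S",199,305,38,24)]:
    print(n,*fitbox(im,M["blue"],u,v,boxpts(l,w,0,36),18))
print("rib",*fitbox(im,M["lime"],417,190,boxpts(56,12,42,66),54))
W=M["white"]|M["lime"]
print("cov",*fitbox(im,W,415,194,boxpts(114,94,0,42),21))
def corners(px,o,k,l,w,z):
    uv=(np.array(px)+.5)/k-.5+o; P=np.array([lift(*a,z) for a in uv])
    L=np.array(boxpts(l,w,z,z)[:4])
    best=min((least_squares(lambda p:(place(p,np.roll(L,r,0))-P)[:,:2].ravel(),[*P.mean(0)[:2],t]) for r in range(4) for t in(0,1.57)),key=lambda k:k.cost)
    print(best.x,"rms",np.sqrt(best.cost/2),"sides",np.linalg.norm(P-np.roll(P,1,0),axis=1))
corners([(80,33),(212,62),(180,236),(43,203)],(479,197),4,100,74,8)
corners([(66,74),(177,51),(201,195),(89,218)],(103,183),4,84,62,8)
corners([(60,15),(231,35),(204,241),(31,221)],(273,127),3,160,130,30)
s=sense();print(s["time"],s["ee_pos"],s["tcp_rot"])
E
python3 fit0.py
```

```text
L [ 443.09  -144.637   -0.293] 0.05027645333870567 443
M [ 340.581 -274.934    0.147] 0.09636243594177385 291
S [343.271 252.086  -0.052] 0.15221382289416852 158
rib [ 591.895 -204.57    -0.04 ] 0.3076923076923077 131
cov [ 596.113 -205.791   -0.014] 0.10956932881077197 2135
[ 519.7   -416.786   -0.222] rms 1.1482659407435691 sides [97.676 73.228 98.941 75.276]
[533.162 403.762   3.376] rms 0.7440815686996007 sides [82.428 61.935 82.676 61.77 ]
[641.776   9.488   3.038] rms 2.750647570519142 sides [156.669 126.629 156.115 125.324]
0.1 [ 201.625 -510.937  194.829] [ 0.982  0.187 -0.    -0.001]
```

```bash
cat > go.py <<'E'
import sys,numpy as np
from plant import *
from scipy.spatial.transform import Rotation as R
s=sense();r=R.from_quat(s["tcp_rot"]);p=np.array(s["ee_pos"])
X=r.as_matrix()[:,0]
print("t",s["time"],"p",np.round(p,1),"yaw",round(np.arctan2(X[1],X[0]),3),"w",round(s["grip_width"],1),"F",np.round(s["contact_force"],1))
for a in sys.argv[1:]:
    x,y,z,w=map(float,a.split(","))
    R2=R.from_euler("z",w)*R.from_euler("x",np.pi)
    print(a,"->",np.round(r.inv().apply(np.array([x,y,z])-p),1),np.round((r.inv()*R2).as_rotvec(),3))
    p=np.array([x,y,z]);r=R2
E
python3 go.py 443,-145,90,-.293 443,-145,12,-.293
```

```text
t 0.1 p [ 201.6 -510.9  194.8] yaw 0.376 w 85.6 F [ 0.8 -0.6  0.4]
443,-145,90,-.293 -> [ 358.9 -251.6  105.3] [-0.002  0.001  0.669]
443,-145,12,-.293 -> [ 0. -0. 78.] [0. 0. 0.]
```

arm_command(
  steps=[
    [-1,359,-252,105,0,0,0.669],
    [-1,359,-252,105,0,0,0.669],
    [-1,359,-252,105,0,0,0.669],
    [-1,359,-252,105,0,0,0.669],
    [-1,359,-252,105,0,0,0.669],
    [-1,359,-252,105,0,0,0.669],
    [-1,359,-252,105,0,0,0.669],
    [-1,359,-252,105,0,0,0.669],
    [-1,359,-252,105,0,0,0.669],
    [-1,359,-252,105,0,0,0.669],
  ],
  squeeze=40,
)

```text
time: 1.1
ee_pos: [444.4, -138.1, 89.1]
tcp_rot: [0.99, -0.142, -0.001, -0.003]
contact_force: [-0.4, 0.4, 0.8]
grip_width: 85.4
```

```bash
python3 go.py 443,-145,12,-.293
```

```text
t 1.1 p [ 444.4 -138.1   89.1] yaw -0.285 w 85.4 F [-0.4  0.4  0.8]
443,-145,12,-.293 -> [ 0.8  7.4 77.1] [-0.005  0.003  0.008]
```

arm_command(
  steps=[
    [-1,1,7,20,0,0,0.008],
    [-1,1,7,45,0,0,0.008],
    [-1,1,7,65,0,0,0.008],
    [-1,1,7,77,0,0,0.008],
    [-1,1,7,77,0,0,0.008],
    [1,1,7,77,0,0,0.008],
    [1,1,7,77,0,0,0.008],
    [1,1,7,77,0,0,0.008],
    [1,1,7,77,0,0,0.008],
    [1,1,7,77,0,0,0.008],
  ],
  squeeze=40,
)

```text
time: 2.1
ee_pos: [443.6, -144.8, 12.5]
tcp_rot: [0.989, -0.146, -0.001, -0.003]
contact_force: [0.0, 0.1, -0.4]
grip_width: 12.4
```

```bash
python3 go.py 443,-145,100,-.293 642,9,112,-.104; python3 - <<'E'
from h import *
im=get_image("scene"); cv2.imwrite("pics/s1.png",im[:,:,::-1])
E
```

```text
t 2.1 p [ 443.6 -144.8   12.5] yaw -0.293 w 12.4 F [ 0.   0.1 -0.4]
443,-145,100,-.293 -> [ -0.7  -0.  -87.5] [-0.005  0.002  0.   ]
642,9,112,-.104 -> [ 146.  -204.9  -12. ] [ 0.     0.    -0.189]
```

View pics/s1.png

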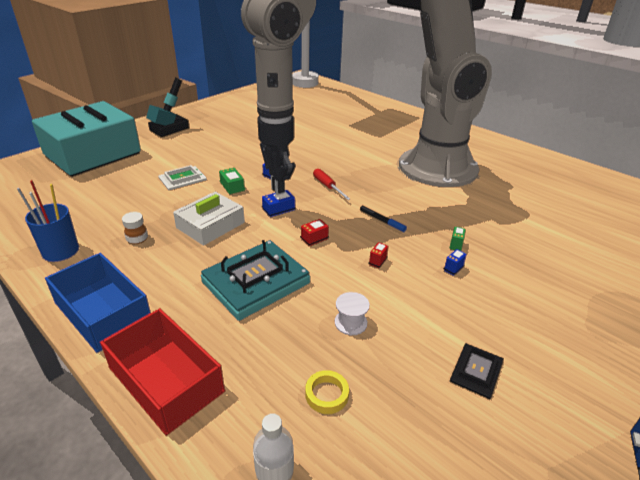

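```bash
python3 - <<'E'
from h import *
im=get_image("top"); c=cv2.imread("pics/s1.png")
P=place([443,-144.6,-.293],boxpts(66,42,0,36))
for n in("top","scene"): print(n,proj(P,n).round(1).tolist(), proj([[443.6,-144.8,12.5]],n))
a=cv2.resize(c[120:230,220:330],(400,400),interpolation=2); b=cv2.resize(im[215:325,330:440,::-1],(400,400),interpolation=2)
cv2.imwrite("pics/c1.png",np.hstack([a,b])); print(sense()["grip_width"])
E
```

```text
top [[380.6, 245.4], [399.0, 251.3], [390.2, 280.0], [371.7, 274.0], [382.4, 242.9], [401.4, 248.9], [392.4, 278.6], [373.2, 272.4]] [[386.161 261.673]]
scene [[268.8, 218.0], [261.1, 208.9], [286.7, 201.9], [295.0, 210.5], [268.2, 204.5], [260.4, 195.6], [286.5, 188.7], [294.9, 197.2]] [[277.605 205.224]]
0.44831481681541246
```

View pics/c1.png

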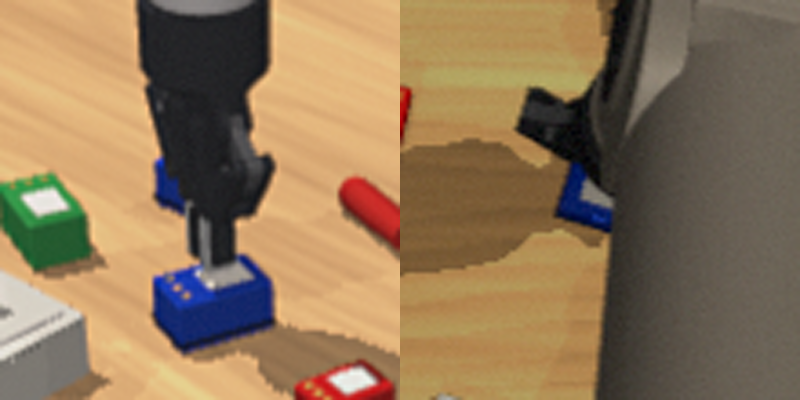

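The fingers closed to 0.4 mm without taking the pack, which still stands at its old place (scene 278,203). The tips look to be above or behind it. I'll lift straight up and check the reported TCP against the cameras.

arm_command(
  steps=[
    [1,0,0,-20,0,0,0],
    [1,0,0,-50,0,0,0],
    [1,0,0,-80,0,0,0],
    [1,0,0,-90,0,0,0],
    [1,0,0,-90,0,0,0],
    [1,0,0,-90,0,0,0],
    [1,0,0,-90,0,0,0],
    [1,0,0,-90,0,0,0],
    [1,0,0,-90,0,0,0],
    [1,0,0,-90,0,0,0],
  ],
)

```text
time: 3.2
ee_pos: [443.2, -145.1, 101.8]
tcp_rot: [0.989, -0.146, -0.002, -0.003]
contact_force: [0.2, -0.4, -0.4]
grip_width: -0.1
```

```bash
python3 - <<'E'
from h import *
s=sense(); a=get_image("scene");b=get_image("top")
p=np.array([s["ee_pos"]]); print(p,s["grip_width"],s["joint_pos"])
out=[]
for im,n in((a,"scene"),(b,"top")):
    q=proj(p,n)[0]; o=(q-40).astype(int); c=cv2.resize(im[o[1]:o[1]+80,o[0]:o[0]+80,::-1],(400,400),interpolation=2); print(n,q,"origin",o)
    t=((q-o+.5)*5).astype(int); cv2.drawMarker(c,tuple(map(int,t)),(0,255,255),cv2.MARKER_CROSS,14,1); out.append(c)
cv2.imwrite("pics/c2.png",np.hstack(out))
E
```

```text
[[ 443.194 -145.077  101.764]] -0.07093550770853295 [ 0.467  0.235 -0.215  1.862  0.051  1.054 -1.631]
scene [276.645 170.478] origin [236 130]
top [391.591 256.527] origin [351 216]
```

View pics/c2.png

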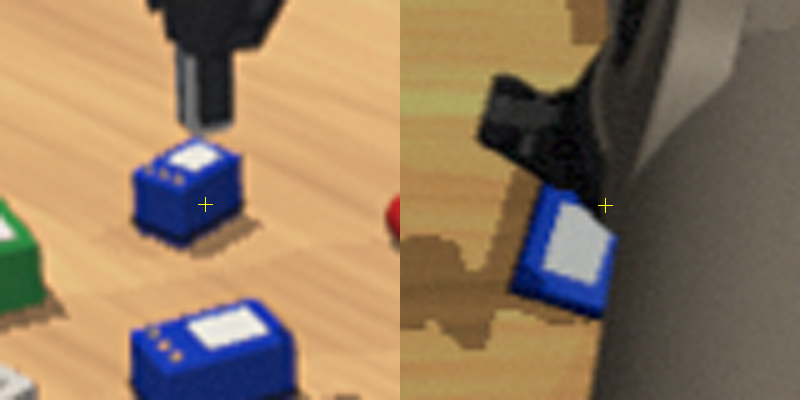

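The shut tips show at scene (277,156), but the reported TCP projects to (277,170). So the tips are about 36 mm higher than reported, or about 50 mm farther back. Hovering low over bare bench with both cameras should settle which.

```bash
python3 go.py 520,-95,14,-.293
```

```text
t 3.3 p [ 443.4 -145.1  102.1] yaw -0.293 w -0.2 F [ 0.6 -0.1  0.5]
520,-95,14,-.293 -> [ 59.1 -69.7  88.2] [-0.005  0.003  0.   ]
```

arm_command(
  steps=[
    [1,30,-35,0,0,0,0],
    [1,59,-70,0,0,0,0],
    [1,59,-70,10,0,0,0],
    [1,59,-70,40,0,0,0],
    [1,59,-70,70,0,0,0],
    [1,59,-70,80,0,0,0],
    [1,59,-70,88,0,0,0],
    [1,59,-70,88,0,0,0],
    [1,59,-70,88,0,0,0],
    [1,59,-70,88,0,0,0],
  ],
)

```text
time: 4.3
ee_pos: [521.3, -94.9, 15.6]
tcp_rot: [0.989, -0.146, 0.0, -0.003]
contact_force: [0.7, 0.6, -0.0]
grip_width: -0.1
```

```bash
python3 - <<'E'
from h import *
s=sense(); a=get_image("scene");b=get_image("top")
p=np.array([s["ee_pos"]]); print(p,s["grip_width"],s["contact_force"])
out=[]
for im,n in((a,"scene"),(b,"top")):
    q=proj(p,n)[0]; o=(q-50).astype(int); c=cv2.resize(im[o[1]:o[1]+100,o[0]:o[0]+100,::-1],(400,400),interpolation=2); print(n,q,"origin",o)
    t=((q-o+.5)*4).astype(int); cv2.drawMarker(c,tuple(map(int,t)),(0,255,255),cv2.MARKER_CROSS,14,1); out.append(c)
cv2.imwrite("pics/c3.png",np.hstack(out))
E
```

```text
[[521.319 -94.878  15.642]] -0.11614077903768319 [ 0.665  0.603 -0.037]
scene [266.474 226.841] origin [216 176]
top [363.393 225.439] origin [313 175]
```

View pics/c3.png

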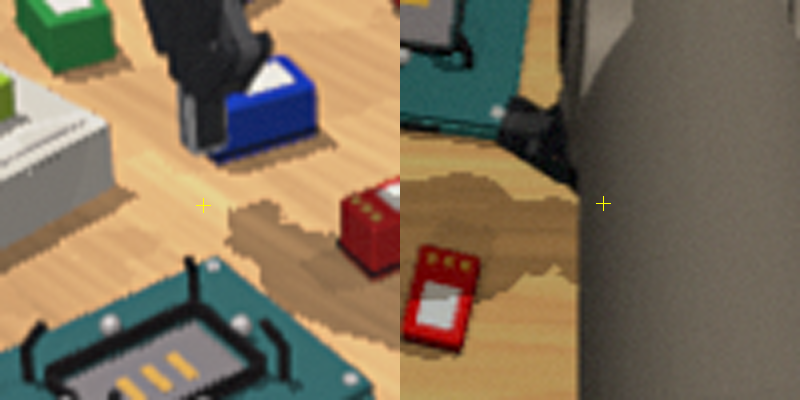

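```bash
python3 - <<'E'
from h import *
print("shadow tip",lift(272,226,0,"scene"),lift(278.5,225,0,"scene"),"tip if z=15",lift(267,213,15,"scene"),"if z=50",lift(267,213,50,"scene"))
# rib/pack shadow: large pack m1 tile, shadow outer corner of the left top edge ~ (55,40)->(8,215) tile px at z=0
for a in((62,42),(8,212)): print(lift(365+a[0]/6,240+a[1]/6,0))
for a in((107,25),(52,202)): print(lift(365+a[0]/6,240+a[1]/6,36))
E
```

```text
shadow tip [ 496.316 -105.885    0.   ] [483.591 -98.753   0.   ] tip if z=15 [ 484.601 -134.727   15.   ] if z=50 [518.686 -94.228  50.   ]
[ 476.913 -122.531    0.   ]
[ 414.422 -103.383    0.   ]
[ 477.886 -134.928   36.   ]
[ 414.861 -115.915   36.   ]
```

```bash
python3 - <<'E'
from h import *
o=np.array([216,176])
for P in [(518,-77,0),(484,-130,0),(518,-94,50),(521,-95,15)]: print(P,(proj([P],"scene")[0]-o+.5)*4, (proj([P],"top")[0]-[313,175]+.5)*4+[400,0])
E
```

```text
(518, -77, 0) [232.041 240.703] [568.911 214.385]
(484, -130, 0) [213.457 175.362] [665.063 277.472]
(518, -94, 50) [207.279 149.665] [606.637 197.592]
(521, -95, 15) [204.239 206.013] [603.707 204.559]
```

The tip shadow, at crop (230,240), fits tips about 35 mm above the reported TCP: I predicted (232,241) for that case. So the reported z is about 35 mm too low. A gentle touch on the bare bench will give the figure.

arm_command(
  steps=[
    [1,0,0,20,0,0,0],
    [1,0,0,30,0,0,0],
    [1,0,0,36,0,0,0],
    [1,0,0,40,0,0,0],
    [1,0,0,42,0,0,0],
    [1,0,0,42,0,0,0],
    [1,0,0,42,0,0,0],
    [1,0,0,42,0,0,0],
    [1,0,0,42,0,0,0],
    [1,0,0,42,0,0,0],
  ],
)

```text
time: 5.4
ee_pos: [521.2, -94.6, -26.5]
tcp_rot: [0.989, -0.146, 0.0, -0.003]
contact_force: [0.1, 0.1, 0.3]
grip_width: 0.0
```

arm_command(
  steps=[
    [1,0,0,0.5,0,0,0],
    [1,0,0,1,0,0,0],
    [1,0,0,1.5,0,0,0],
    [1,0,0,2,0,0,0],
    [1,0,0,2.5,0,0,0],
    [1,0,0,3,0,0,0],
    [1,0,0,3,0,0,0],
    [1,0,0,3,0,0,0],
    [1,0,0,3,0,0,0],
    [1,0,0,3,0,0,0],
  ],
)

```text
time: 6.4
ee_pos: [521.2, -94.6, -29.4]
tcp_rot: [0.989, -0.146, 0.0, -0.003]
contact_force: [-0.7, -0.4, 0.2]
grip_width: -0.1
```

arm_command(
  steps=[
    [1,0,0,0.5,0,0,0],
    [1,0,0,1,0,0,0],
    [1,0,0,1.5,0,0,0],
    [1,0,0,2,0,0,0],
    [1,0,0,2.5,0,0,0],
    [1,0,0,3,0,0,0],
    [1,0,0,3,0,0,0],
    [1,0,0,3,0,0,0],
    [1,0,0,3,0,0,0],
    [1,0,0,3,0,0,0],
  ],
)

```text
time: 7.4
ee_pos: [521.2, -94.6, -32.4]
tcp_rot: [0.989, -0.146, 0.0, -0.003]
contact_force: [0.2, 0.2, -0.8]
grip_width: 0.2
```

arm_command(
  steps=[
    [1,0,0,0.5,0,0,0],
    [1,0,0,1,0,0,0],
    [1,0,0,1.5,0,0,0],
    [1,0,0,2,0,0,0],
    [1,0,0,2,0,0,0],
    [1,0,0,2,0,0,0],
    [1,0,0,2,0,0,0],
    [1,0,0,2,0,0,0],
    [1,0,0,2,0,0,0],
    [1,0,0,2,0,0,0],
  ],
)

```text
time: 8.4
ee_pos: [521.2, -94.6, -34.4]
tcp_rot: [0.989, -0.146, 0.0, -0.003]
contact_force: [0.3, -0.7, 0.6]
grip_width: 0.0
```

arm_command(
  steps=[
    [1,0,0,0.5,0,0,0],
    [1,0,0,1,0,0,0],
    [1,0,0,1.5,0,0,0],
    [1,0,0,2,0,0,0],
    [1,0,0,2,0,0,0],
    [1,0,0,2,0,0,0],
    [1,0,0,2,0,0,0],
    [1,0,0,2,0,0,0],
    [1,0,0,2,0,0,0],
    [1,0,0,2,0,0,0],
  ],
)

```text
time: 9.4
ee_pos: [521.3, -94.6, -35.4]
tcp_rot: [0.989, -0.146, 0.0, -0.003]
contact_force: [-2.2, 1.0, 6.8]
grip_width: 0.4
```

```bash
python3 - <<'E'
from h import *
s=sense(); a=get_image("scene")
print(s["ee_pos"],s["contact_force"])
c=cv2.resize(a[190:260,225:315,::-1],(720,560),interpolation=2)
cv2.imwrite("pics/c4.png",c)
for z in (0,3,6,10): print(z,(proj([(520,-95,z)],"scene")[0]-[225,190]+.5)*8)
E
```

```text
[521.269 -94.642 -35.36 ] [-2.242  1.     6.842]
0 [341.414 344.197]
3 [340.995 335.122]
6 [340.575 326.016]
10 [340.012 313.825]
```

View pics/c4.png

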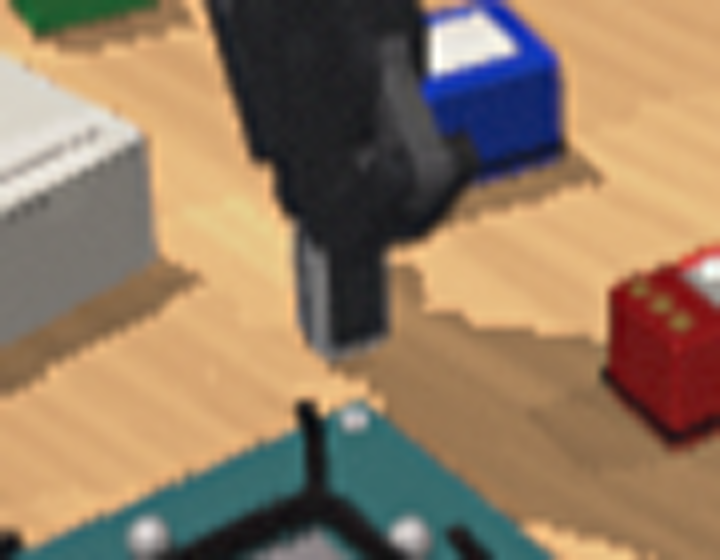

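The picture shows the tips standing on the bench at crop (341,353), and the force rose at a reported z of -35. So true tip z = reported z + 35, and x,y agree with the camera. I'll put that in the helper.

```bash
sed -i 's/p=np.array(s\["ee_pos"\])/p=np.array(s["ee_pos"])+[0,0,35]/' go.py; python3 go.py 443,-145,75,-.293 443,-145,13,-.293
```

```text
t 9.45 p [ 5.213e+02 -9.460e+01 -3.000e-01] yaw -0.293 w -0.1 F [-2.5  0.1  7.3]
443,-145,75,-.293 -> [-60.4  70.4 -75.7] [-0.005  0.     0.   ]
443,-145,13,-.293 -> [ 0. -0. 62.] [0. 0. 0.]
```

arm_command(
  steps=[
    [1,0,0,-40,0,0,0],
    [-1,0,0,-80,0,0,0],
    [-1,-30,35,-80,0,0,0],
    [-1,-60,70,-80,0,0,0],
    [-1,-60,70,-76,0,0,0],
    [-1,-60,70,-76,0,0,0],
    [-1,-60,70,-76,0,0,0],
    [-1,-60,70,-76,0,0,0],
    [-1,-60,70,-76,0,0,0],
    [-1,-60,70,-76,0,0,0],
  ],
)

```text
time: 10.45
ee_pos: [444.2, -144.1, 40.3]
tcp_rot: [0.989, -0.145, 0.0, -0.003]
contact_force: [0.2, -0.0, 0.1]
grip_width: 85.7
```

arm_command(
  steps=[
    [-1,0,0,30,0,0,0],
    [-1,0,0,50,0,0,0],
    [-1,0,0,62,0,0,0],
    [-1,0,0,62,0,0,0],
    [1,0,0,62,0,0,0],
    [1,0,0,62,0,0,0],
    [1,0,0,62,0,0,0],
    [1,0,0,62,0,0,0],
    [1,0,0,62,0,0,0],
    [1,0,0,62,0,0,0],
  ],
  squeeze=40,
)

```text
time: 11.45
ee_pos: [445.5, -144.2, -20.6]
tcp_rot: [0.989, -0.145, 0.002, -0.002]
contact_force: [0.3, 0.1, 6.3]
grip_width: 41.1
```

```bash
python3 go.py 443,-145,110,-.293 642,9,100,-.104 642,9,46,-.104
```

```text
t 11.45 p [ 445.5 -144.2   14.4] yaw -0.291 w 41.1 F [0.3 0.1 6.3]
443,-145,110,-.293 -> [ -1.9   1.  -95.6] [-0.005 -0.003  0.002]
642,9,100,-.104 -> [ 146.  -204.9   10. ] [ 0.     0.    -0.189]
642,9,46,-.104 -> [-0. -0. 54.] [0. 0. 0.]
```

arm_command(
  steps=[
    [1,0,0,-30,0,0,0],
    [1,0,0,-70,0,0,0],
    [1,0,0,-100,0,0,0],
    [1,0,0,-100,0,0,0],
    [1,0,0,-100,0,0,0],
    [1,0,0,-100,0,0,0],
    [1,0,0,-100,0,0,0],
    [1,0,0,-100,0,0,0],
    [1,0,0,-100,0,0,0],
    [1,0,0,-100,0,0,0],
  ],
)

```text
time: 12.45
ee_pos: [444.9, -144.5, 79.0]
tcp_rot: [0.989, -0.145, 0.001, -0.002]
contact_force: [-0.7, 0.5, -2.1]
grip_width: 41.0
```

```bash
python3 - <<'E'
from h import *
P=np.array([lift(273+((a-528)+.5)/3-.5,127+((b-264)+.5)/3-.5,30) for a,b in((628,335),(703,343),(688,447),(615,438))]);print(P,P.mean(0))
E
python3 go.py 642,9,105,-.104
```

```text
[[683.618  33.556  30.   ]
 [678.643 -21.394  30.   ]
 [600.183 -12.063  30.   ]
 [605.8    40.868  30.   ]] [642.061  10.242  30.   ]
t 12.45 p [ 444.9 -144.5  114. ] yaw -0.292 w 41.0 F [-0.7  0.5 -2.1]
642,9,105,-.104 -> [ 144.7 -203.6   10.3] [-0.005 -0.002 -0.188]
```

arm_command(
  steps=[
    [1,145,-204,8,0,0,-0.188],
    [1,145,-204,8,0,0,-0.188],
    [1,145,-204,8,0,0,-0.188],
    [1,145,-204,8,0,0,-0.188],
    [1,145,-204,8,0,0,-0.188],
    [1,145,-204,8,0,0,-0.188],
    [1,145,-204,8,0,0,-0.188],
    [1,145,-204,8,0,0,-0.188],
    [1,145,-204,8,0,0,-0.188],
    [1,145,-204,8,0,0,-0.188],
  ],
)

```text
time: 13.45
ee_pos: [641.9, 7.5, 72.8]
tcp_rot: [0.999, -0.053, 0.002, -0.002]
contact_force: [0.1, 0.0, -1.9]
grip_width: 41.0
```

```bash
python3 - <<'E'
from h import *
a=get_image("scene");b=get_image("top")
p=[(642,9.8,60)]; out=[]
for im,n in((a,"scene"),(b,"top")):
    q=proj(p,n)[0]; o=(q-50).astype(int); c=cv2.resize(im[o[1]:o[1]+100,o[0]:o[0]+100,::-1],(400,400),interpolation=2); print(n,q,"origin",o); out.append(c)
cv2.imwrite("pics/c5.png",np.hstack(out))
E
python3 go.py 643,9.8,46,-.104
```

```text
scene [253.747 257.675] origin [203 207]
top [316.127 164.642] origin [266 114]
t 13.55 p [642.1   8.2 107.9] yaw -0.105 w 41.3 F [ 0.5  0.5 -2. ]
643,9.8,46,-.104 -> [ 0.5 -1.4 61.9] [-0.004 -0.003 -0.001]
```

View pics/c5.png

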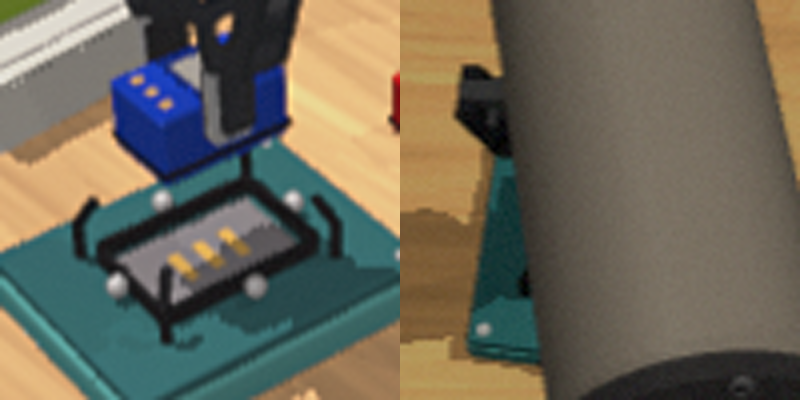

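Pack level over the bay, long side along it, aligned between the horns. Lowering.

arm_command(
  steps=[
    [1,0.5,-1.5,20,0,0,0],
    [1,0.5,-1.5,40,0,0,0],
    [1,0.5,-1.5,52,0,0,0],
    [1,0.5,-1.5,57,0,0,0],
    [1,0.5,-1.5,60,0,0,0],
    [1,0.5,-1.5,62,0,0,0],
    [1,0.5,-1.5,62,0,0,0],
    [1,0.5,-1.5,62,0,0,0],
    [1,0.5,-1.5,62,0,0,0],
    [1,0.5,-1.5,62,0,0,0],
  ],
)

```text
time: 14.55
ee_pos: [643.3, 9.9, 11.3]
tcp_rot: [0.999, -0.052, 0.002, -0.002]
contact_force: [0.5, -0.4, -2.4]
grip_width: 41.1
```

```bash
python3 go.py
```

```text
t 14.55 p [643.3   9.9  46.3] yaw -0.105 w 41.1 F [ 0.5 -0.4 -2.4]
```

Still 2 mm up (weight still hanging). Lower a little, release, rise.

arm_command(
  steps=[
    [1,0,0,1,0,0,0],
    [1,0,0,1.5,0,0,0],
    [-0.3,0,0,1.5,0,0,0],
    [-0.3,0,0,1.5,0,0,0],
    [-0.3,0,0,1.5,0,0,0],
    [-0.3,0,0,1.5,0,0,0],
    [-0.3,0,0,-10,0,0,0],
    [-0.3,0,0,-45,0,0,0],
    [-0.3,0,0,-80,0,0,0],
    [-0.3,0,0,-100,0,0,0],
  ],
)

```text
time: 15.55
ee_pos: [645.0, 9.9, 115.8]
tcp_rot: [0.999, -0.052, 0.005, -0.003]
contact_force: [0.2, 1.0, 0.3]
grip_width: 55.3
```

```bash
python3 go.py 595,-206,140,-.02 595,-206,44,-.02
```

```text
t 15.55 p [645.    9.9 150.8] yaw -0.105 w 55.3 F [0.2 1.  0.3]
595,-206,140,-.02 -> [-27.2 220.    9.3] [-0.005 -0.01  -0.085]
595,-206,44,-.02 -> [-0. -0. 96.] [0. 0. 0.]
```

```bash
python3 - <<'E'
from h import *
a=get_image("scene")[:,:,::-1]; t=cv2.imread("pics/top0.png"); s0=cv2.imread("pics/scene0.png")
A=cv2.resize(a[230:320,195:315],(400,300),interpolation=2)
B=cv2.resize(t[155:235,375:455],(400,400),interpolation=2)
C=cv2.resize(s0[185:250,165:255],(400,289),interpolation=2)
cv2.imwrite("pics/c6.png",np.hstack([np.vstack([A,C[:100]*0,]),B]))
E
```

```text
(no output)
```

View pics/c6.png

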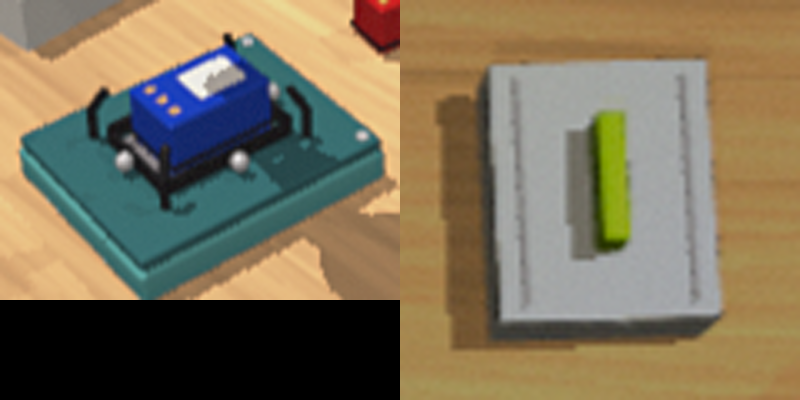

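The left picture shows the large pack flat within the bay walls. The right one shows the cover top corners and rib in the crop. Computing the cover pose.

```bash
python3 - <<'E'
from h import *
def corners(px,o,k,z):
    P=np.array([lift(*((np.array(a)+.5)/k-.5+o),z) for a in px]); d=P[0]+P[1]-P[2]-P[3]
    print(P.mean(0),"yaw",np.arctan2(d[1],d[0]),np.linalg.norm(P-np.roll(P,1,0),axis=1))
corners([(90,66),(306,60),(321,313),(102,320)],(375,155),5,42)
corners([(198,113),(224,110),(229,241),(202,243)],(375,155),5,66)
E
python3 go.py 592,-206,120,.045 592,-206,47,.045
```

```text
[ 590.585 -203.821   42.   ] yaw 0.04497352858568324 [111.749  93.206 111.366  93.018]
[ 589.611 -203.211   66.   ] yaw 0.026169068948171892 [55.983 11.032 56.432 11.302]
t 15.6 p [647.   10.  154.1] yaw -0.105 w 55.8 F [0.6 0.2 3.5]
592,-206,120,.045 -> [-32.5 220.8  32.2] [-0.005 -0.016 -0.15 ]
592,-206,47,.045 -> [-0. -0. 73.] [0. 0. 0.]
```

arm_command(
  steps=[
    [-0.3,-34,218,32,-0.005,-0.016,-0.15],
    [-0.3,-34,218,32,-0.005,-0.016,-0.15],
    [-0.3,-34,218,32,-0.005,-0.016,-0.15],
    [-0.3,-34,218,32,-0.005,-0.016,-0.15],
    [-0.3,-34,218,32,-0.005,-0.016,-0.15],
    [-0.3,-34,218,32,-0.005,-0.016,-0.15],
    [-0.3,-34,218,32,-0.005,-0.016,-0.15],
    [-0.3,-34,218,32,-0.005,-0.016,-0.15],
    [-0.3,-34,218,32,-0.005,-0.016,-0.15],
    [-0.3,-34,218,32,-0.005,-0.016,-0.15],
  ],
)

```text
time: 16.6
ee_pos: [591.5, -201.1, 85.4]
tcp_rot: [1.0, 0.024, 0.0, -0.0]
contact_force: [-0.4, 0.4, 0.2]
grip_width: 55.4
```

```bash
python3 go.py 590.5,-203.6,47,.045
```

```text
t 16.6 p [ 591.5 -201.1  120.4] yaw 0.048 w 55.4 F [-0.4  0.4  0.2]
590.5,-203.6,47,.045 -> [-1.2  2.5 73.4] [-0.001 -0.     0.003]
```

arm_command(
  steps=[
    [-0.3,-1,2.5,25,0,0,0.003],
    [-0.3,-1,2.5,50,0,0,0.003],
    [-0.3,-1,2.5,66,0,0,0.003],
    [-0.3,-1,2.5,73,0,0,0.003],
    [-0.3,-1,2.5,73,0,0,0.003],
    [1,-1,2.5,73,0,0,0.003],
    [1,-1,2.5,73,0,0,0.003],
    [1,-1,2.5,73,0,0,0.003],
    [1,-1,2.5,73,0,0,0.003],
    [1,-1,2.5,73,0,0,0.003],
  ],
  squeeze=50,
)

```text
time: 17.6
ee_pos: [591.8, -203.8, 13.8]
tcp_rot: [1.0, 0.022, 0.001, 0.0]
contact_force: [-0.7, 0.3, 5.3]
grip_width: 10.6
```

arm_command(
  steps=[
    [1,0,0,0,0,0,0],
    [1,0,0,-30,0,0,0],
    [1,0,0,-70,0,0,0],
    [1,0,0,-110,0,0,0],
    [1,0,0,-110,0,0,0],
    [1,0,0,-110,0,0,0],
    [1,0,0,-110,0,0,0],
    [1,0,0,-110,0,0,0],
    [1,0,0,-110,0,0,0],
    [1,0,0,-110,0,0,0],
  ],
)

```text
time: 18.6
ee_pos: [590.9, -203.6, 122.7]
tcp_rot: [1.0, 0.023, 0.001, -0.0]
contact_force: [0.1, -0.9, -1.2]
grip_width: 11.0
```

```bash
python3 go.py 642,9.8,160,-.104
```

```text
t 18.6 p [ 590.9 -203.6  157.7] yaw 0.045 w 11.0 F [ 0.1 -0.9 -1.2]
642,9.8,160,-.104 -> [  60.7 -210.9   -2. ] [-0.001 -0.001  0.149]
```

arm_command(
  steps=[
    [1,61,-211,0,0,0,0.149],
    [1,61,-211,0,0,0,0.149],
    [1,61,-211,0,0,0,0.149],
    [1,61,-211,0,0,0,0.149],
    [1,61,-211,0,0,0,0.149],
    [1,61,-211,0,0,0,0.149],
    [1,61,-211,0,0,0,0.149],
    [1,61,-211,0,0,0,0.149],
    [1,61,-211,0,0,0,0.149],
    [1,61,-211,0,0,0,0.149],
  ],
)

```text
time: 19.6
ee_pos: [642.3, 7.9, 122.9]
tcp_rot: [0.999, -0.053, 0.001, 0.0]
contact_force: [0.4, 0.9, -1.3]
grip_width: 10.8
```

```bash
python3 go.py 642.5,9.8,103,-.104;  python3 - <<'E'
from h import *
a=get_image("scene")[:,:,::-1]
cv2.imwrite("pics/c7.png",cv2.resize(a[160:320,165:345],(720,640)[:2],interpolation=2)[:600])
E
```

```text
t 19.6 p [642.3   7.9 157.9] yaw -0.107 w 10.8 F [ 0.4  0.9 -1.3]
642.5,9.8,103,-.104 -> [-0.  -1.9 54.9] [-0.    -0.001 -0.003]
```

View pics/c7.png

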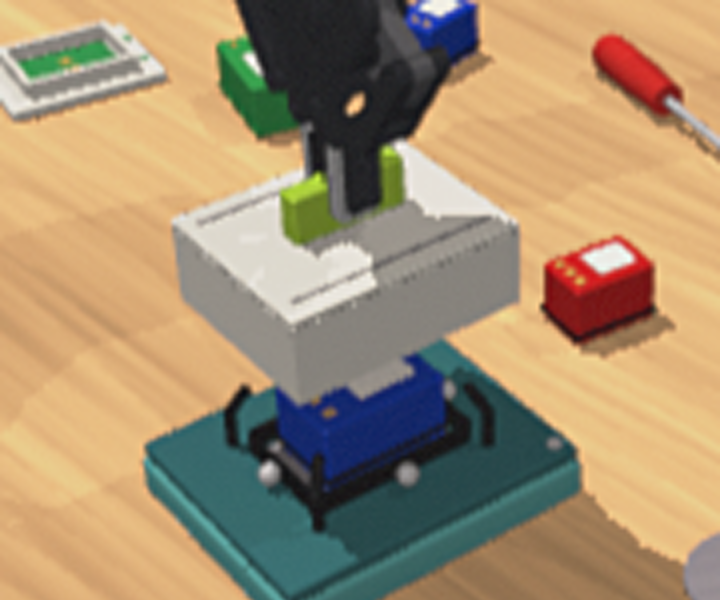

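Cover held level and square above the pack and horns. Lowering its edge to about 25 mm over the deck, then releasing.

arm_command(
  steps=[
    [1,0,-1.5,20,0,0,0],
    [1,0,-1.5,35,0,0,0],
    [1,0,-1.5,45,0,0,0],
    [1,0,-1.5,51,0,0,0],
    [1,0,-1.5,54,0,0,0],
    [1,0,-1.5,54,0,0,0],
    [1,0,-1.5,54,0,0,0],
    [1,0,-1.5,54,0,0,0],
    [1,0,-1.5,54,0,0,0],
    [1,0,-1.5,54,0,0,0],
  ],
)

```text
time: 20.65
ee_pos: [642.8, 9.9, 69.3]
tcp_rot: [0.999, -0.053, 0.001, -0.0]
contact_force: [-0.0, -0.5, -0.9]
grip_width: 11.2
```

arm_command(
  steps=[
    [-0.2,0,0,0,0,0,0],
    [-0.2,0,0,0,0,0,0],
    [-0.2,0,0,0,0,0,0],
    [-0.2,0,0,0,0,0,0],
    [-0.2,0,0,-10,0,0,0],
    [-0.2,0,0,-30,0,0,0],
    [1,0,0,-40,0,0,0],
    [1,0,0,-40,0,0,0],
    [1,0,0,-40,0,0,0],
    [1,0,0,-40,0,0,0],
  ],
)

```text
time: 21.65
ee_pos: [642.0, 9.7, 108.4]
tcp_rot: [0.999, -0.053, -0.0, -0.0]
contact_force: [-0.3, -0.5, 0.8]
grip_width: 0.1
```

```bash
python3 go.py 642.5,9.8,112,-.104;  python3 - <<'E'
from h import *
a=get_image("scene")[:,:,::-1]
cv2.imwrite("pics/c8.png",cv2.resize(a[200:320,175:325],(600,480),interpolation=2)); print(proj([(642,9.8,108),(642,9.8,96)],"scene"))
E
```

```text
t 21.65 p [642.    9.7 143.4] yaw -0.106 w 0.1 F [-0.3 -0.5  0.8]
642.5,9.8,112,-.104 -> [ 0.5 -0.1 31.4] [-0.     0.    -0.002]
[[252.266 236.204]
 [252.645 241.706]]
```

View pics/c8.png

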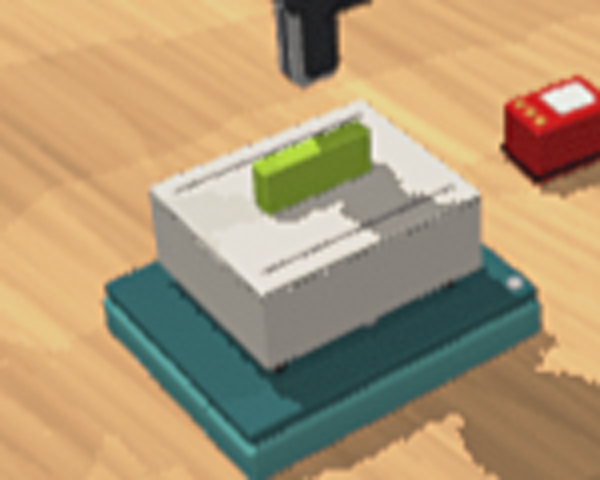

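The cover sits level on the catches, centred on the unit. Pressing the middle of the rib with shut fingers.

arm_command(
  steps=[
    [1,0,0,20,0,0,0],
    [1,0,0,30,0,0,0],
    [1,0,0,33,0,0,0],
    [1,0,0,35,0,0,0],
    [1,0,0,36,0,0,0],
    [1,0,0,37,0,0,0],
    [1,0,0,38,0,0,0],
    [1,0,0,39,0,0,0],
    [1,0,0,40,0,0,0],
    [1,0,0,41,0,0,0],
  ],
)

```text
time: 22.7
ee_pos: [644.4, 9.5, 70.7]
tcp_rot: [0.999, -0.053, 0.003, 0.0]
contact_force: [-0.5, -0.7, 10.2]
grip_width: 0.1
```

arm_command(
  steps=[
    [1,0,0,1,0,0,0],
    [1,0,0,2,0,0,0],
    [1,0,0,3,0,0,0],
    [1,0,0,4,0,0,0],
    [1,0,0,5,0,0,0],
    [1,0,0,5,0,0,0],
    [1,0,0,5,0,0,0],
    [1,0,0,5,0,0,0],
    [1,0,0,5,0,0,0],
    [1,0,0,5,0,0,0],
  ],
)

```text
time: 23.7
ee_pos: [646.2, 9.0, 67.0]
tcp_rot: [0.999, -0.054, 0.005, 0.0]
contact_force: [1.5, -1.3, 2.3]
grip_width: 0.1
```

arm_command(
  steps=[
    [1,0,0,1,0,0,0],
    [1,0,0,2,0,0,0],
    [1,0,0,3,0,0,0],
    [1,0,0,4,0,0,0],
    [1,0,0,5,0,0,0],
    [1,0,0,6,0,0,0],
    [1,0,0,6,0,0,0],
    [1,0,0,6,0,0,0],
    [1,0,0,6,0,0,0],
    [1,0,0,6,0,0,0],
  ],
)

```text
time: 24.7
ee_pos: [646.2, 9.0, 61.0]
tcp_rot: [0.999, -0.054, 0.005, 0.0]
contact_force: [-0.7, -1.0, 1.1]
grip_width: -0.1
```

arm_command(
  steps=[
    [1,-3,0,0,0,0,0],
    [1,-3,0,0.5,0,0,0],
    [1,-3,0,1,0,0,0],
    [1,-3,0,1.5,0,0,0],
    [1,-3,0,2,0,0,0],
    [1,-3,0,2.5,0,0,0],
    [1,-3,0,2.5,0,0,0],
    [1,-3,0,2.5,0,0,0],
    [1,-3,0,2.5,0,0,0],
    [1,-3,0,2.5,0,0,0],
  ],
)

```text
time: 25.7
ee_pos: [642.7, 9.4, 60.7]
tcp_rot: [0.999, -0.054, 0.005, 0.0]
contact_force: [-5.4, 0.1, 10.6]
grip_width: -0.1
```

arm_command(
  steps=[
    [1,0,0,-15,0,0,0],
    [1,0,0,-45,0,0,0],
    [-1,0,0,-80,0,0,0],
    [-1,0,0,-80,0,0,0],
    [-1,0,0,-80,0,0,0],
    [-1,0,0,-80,0,0,0],
    [-1,0,0,-80,0,0,0],
    [-1,0,0,-80,0,0,0],
    [-1,0,0,-80,0,0,0],
    [-1,0,0,-80,0,0,0],
  ],
)

```text
time: 26.7
ee_pos: [641.8, 9.4, 140.2]
tcp_rot: [0.999, -0.054, 0.004, 0.0]
contact_force: [-0.4, -0.3, 0.2]
grip_width: 85.4
```

```bash
python3 - <<'E'
from h import *
def corners(px,o,k,z):
    P=np.array([lift(*((np.array(a)+.5)/k-.5+o),z) for a in px]); d=P[0]+P[1]-P[2]-P[3]
    print(P.mean(0),"yaw",np.arctan2(d[1],d[0]),np.linalg.norm(P-np.roll(P,1,0),axis=1))
corners([(88,64),(177,57),(197,195),(105,205)],(427,290),6,36)
corners([(94,74),(154,76),(154,183),(89,181)],(177,283),6,36)
corners([(107,25),(215,55),(168,230),(52,202)],(365,240),6,36)
a=get_image("scene")[:,:,::-1]
cv2.imwrite("pics/c9.png",cv2.resize(a[210:320,185:325],(560,440),interpolation=2))
E
python3 go.py 340,-275,110,.14
```

```text
[ 340.103 -274.945   36.   ] yaw 0.11600233253277464 [48.43  31.017 47.525 31.959]
[343.869 250.977  36.   ] yaw 0.03694182260737086 [36.86  20.917 36.875 22.532]
[ 442.528 -144.189   36.   ] yaw -0.27670395056124414 [65.845 39.325 64.252 41.513]
t 26.75 p [641.9   9.5 175.4] yaw -0.107 w 85.5 F [-0.3  0.1  1. ]
340,-275,110,.14 -> [-270.3  315.1   63. ] [ 0.001 -0.009 -0.247]
```

View pics/c9.png

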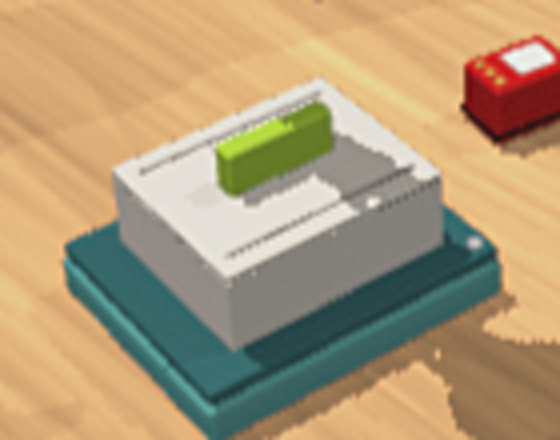

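The cover now rests down on the deck all round. Next the medium pack.

arm_command(
  steps=[
    [-1,-270,315,63,0,-0.009,-0.24],
    [-1,-270,315,63,0,-0.009,-0.24],
    [-1,-270,315,63,0,-0.009,-0.24],
    [-1,-270,315,63,0,-0.009,-0.24],
    [-1,-270,315,63,0,-0.009,-0.24],
    [-1,-270,315,63,0,-0.009,-0.24],
    [-1,-270,315,63,0,-0.009,-0.24],
    [-1,-270,315,63,0,-0.009,-0.24],
    [-1,-270,315,63,0,-0.009,-0.24],
    [-1,-270,315,63,0,-0.009,-0.24],
  ],
)

```text
time: 27.75
ee_pos: [336.7, -277.8, 74.6]
tcp_rot: [0.998, 0.062, -0.001, 0.001]
contact_force: [-0.2, 1.0, -0.3]
grip_width: 85.3
```

```bash
python3 go.py 340.5,-275,14,.13
```

```text
t 27.75 p [ 336.7 -277.8  109.6] yaw 0.125 w 85.3 F [-0.2  1.  -0.3]
340.5,-275,14,.13 -> [ 4.3 -2.4 95.6] [ 0.002  0.002 -0.005]
```

arm_command(
  steps=[
    [-1,4,-2.5,30,0,0,-0.005],
    [-1,4,-2.5,65,0,0,-0.005],
    [-1,4,-2.5,88,0,0,-0.005],
    [-1,4,-2.5,95,0,0,-0.005],
    [-1,4,-2.5,95,0,0,-0.005],
    [1,4,-2.5,95,0,0,-0.005],
    [1,4,-2.5,95,0,0,-0.005],
    [1,4,-2.5,95,0,0,-0.005],
    [1,4,-2.5,95,0,0,-0.005],
    [1,4,-2.5,95,0,0,-0.005],
  ],
  squeeze=40,
)

```text
time: 28.75
ee_pos: [341.1, -275.6, -19.4]
tcp_rot: [0.998, 0.065, -0.0, 0.002]
contact_force: [-0.3, 0.5, 7.2]
grip_width: 33.4
```

arm_command(
  steps=[
    [1,0,0,0,0,0,0],
    [1,0,0,-30,0,0,0],
    [1,0,0,-60,0,0,0],
    [1,0,0,-80,0,0,0],
    [1,0,0,-80,0,0,0],
    [1,0,0,-80,0,0,0],
    [1,0,0,-80,0,0,0],
    [1,0,0,-80,0,0,0],
    [1,0,0,-80,0,0,0],
    [1,0,0,-80,0,0,0],
  ],
)

```text
time: 29.75
ee_pos: [340.8, -275.0, 60.0]
tcp_rot: [0.998, 0.065, -0.001, 0.001]
contact_force: [0.4, -0.3, -0.1]
grip_width: 33.4
```

```bash
python3 - <<'E'
from h import *
P=np.array([lift(479+(a+.5)/4-.5,197+(b-264+.5)/4-.5,z) for a,b,z in((109,333,8),(185,349,8),(163,457,8),(85,440,8))]);print(P,P.mean(0))
P=np.array([lift(103+(a-264+.5)/4-.5,183+(b-264+.5)/4-.5,8) for a,b in((359,357),(412,346),(426,434),(374,444))]);print(P,P.mean(0))
E
python3 go.py 519.7,-416.8,90,-.222
```

```text
[[ 555.088 -407.25     8.   ]
 [ 547.001 -448.46     8.   ]
 [ 486.921 -434.131    8.   ]
 [ 495.386 -392.179    8.   ]] [ 521.099 -420.505    8.   ]
[[555.775 426.659   8.   ]
 [562.577 397.94    8.   ]
 [513.459 386.414   8.   ]
 [507.309 414.442   8.   ]] [534.78  406.364   8.   ]
t 29.75 p [ 340.8 -275.    95. ] yaw 0.13 w 33.4 F [ 0.4 -0.3 -0.1]
519.7,-416.8,90,-.222 -> [159.1 163.7   5.1] [0.003 0.001 0.352]
```

arm_command(
  steps=[
    [1,159,164,5,0,0,0.352],
    [1,159,164,5,0,0,0.352],
    [1,159,164,5,0,0,0.352],
    [1,159,164,5,0,0,0.352],
    [1,159,164,5,0,0,0.352],
    [1,159,164,5,0,0,0.352],
    [1,159,164,5,0,0,0.352],
    [1,159,164,5,0,0,0.352],
    [1,159,164,5,0,0,0.352],
    [1,159,164,5,0,0,0.352],
  ],
)

```text
time: 30.75
ee_pos: [519.0, -416.7, 55.6]
tcp_rot: [0.994, -0.111, -0.001, 0.001]
contact_force: [0.5, -0.2, -1.8]
grip_width: 33.4
```

```bash
python3 go.py 520,-417.5,25,-.222; python3 - <<'E'
from h import *
out=[]
for n in("scene","top"):
    im=get_image(n); q=proj([(520,-417,40)],n)[0]; o=(q-40).astype(int); out.append(cv2.resize(im[o[1]:o[1]+80,o[0]:o[0]+80,::-1],(400,400),interpolation=2))
cv2.imwrite("pics/c10.png",np.hstack(out))
E
```

```text
t 30.75 p [ 519.  -416.7   90.6] yaw -0.222 w 33.4 F [ 0.5 -0.2 -1.8]
520,-417.5,25,-.222 -> [ 1.2  0.4 65.6] [ 0.003  0.001 -0.   ]
```

View pics/c10.png

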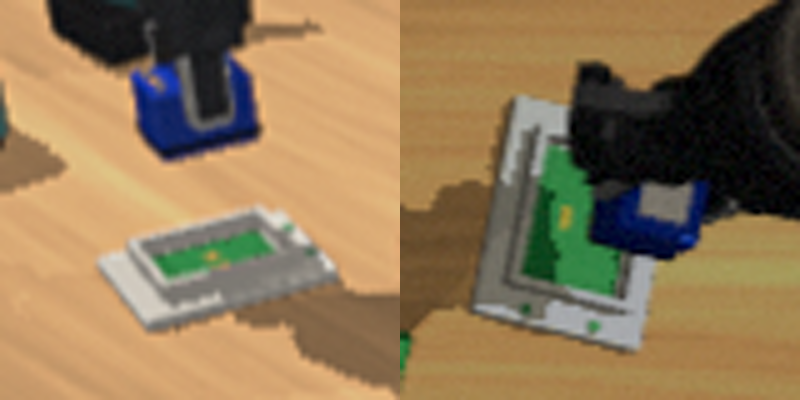

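Medium pack held square over the white charger. Lowering, releasing and rising.

arm_command(
  steps=[
    [1,1,0.5,25,0,0,0],
    [1,1,0.5,45,0,0,0],
    [1,1,0.5,55,0,0,0],
    [1,1,0.5,60,0,0,0],
    [1,1,0.5,63,0,0,0],
    [1,1,0.5,65,0,0,0],
    [1,1,0.5,66,0,0,0],
    [1,1,0.5,66,0,0,0],
    [1,1,0.5,66,0,0,0],
    [1,1,0.5,66,0,0,0],
  ],
)

```text
time: 31.85
ee_pos: [520.3, -418.0, -10.0]
tcp_rot: [0.994, -0.111, -0.0, 0.002]
contact_force: [0.9, 0.3, -1.1]
grip_width: 32.8
```

arm_command(
  steps=[
    [1,0,0,0,0,0,0],
    [0,0,0,0,0,0,0],
    [0,0,0,0,0,0,0],
    [0,0,0,0,0,0,0],
    [0,0,0,0,0,0,0],
    [0,0,0,-10,0,0,0],
    [-0.2,0,0,-40,0,0,0],
    [-0.2,0,0,-80,0,0,0],
    [-0.5,0,0,-110,0,0,0],
    [-0.5,0,0,-120,0,0,0],
  ],
)

```text
time: 32.85
ee_pos: [523.1, -419.4, 115.8]
tcp_rot: [0.994, -0.111, 0.004, 0.004]
contact_force: [0.4, 0.3, -0.0]
grip_width: 63.8
```

```bash
python3 go.py 440,-100,150,-.1 343.6,251.5,90,0
```

```text
t 32.85 p [ 523.1 -419.4  150.8] yaw -0.222 w 63.8 F [ 0.4  0.3 -0. ]
440,-100,150,-.1 -> [-151.4 -293.2   -2.6] [ 0.008 -0.008 -0.122]
343.6,251.5,90,0 -> [-131.  -340.1   60. ] [ 0.   0.  -0.1]
```

arm_command(
  steps=[
    [-0.5,-151,-293,0,0.008,-0.008,-0.122],
    [-0.5,-151,-293,0,0.008,-0.008,-0.122],
    [-0.5,-151,-293,0,0.008,-0.008,-0.122],
    [-0.5,-151,-293,0,0.008,-0.008,-0.122],
    [-0.5,-151,-293,0,0.008,-0.008,-0.122],
    [-0.5,-151,-293,0,0.008,-0.008,-0.122],
    [-0.5,-151,-293,0,0.008,-0.008,-0.122],
    [-0.5,-151,-293,0,0.008,-0.008,-0.122],
    [-0.5,-151,-293,0,0.008,-0.008,-0.122],
    [-0.5,-151,-293,0,0.008,-0.008,-0.122],
  ],
)

```text
time: 33.85
ee_pos: [440.5, -101.9, 112.4]
tcp_rot: [0.999, -0.051, 0.0, 0.0]
contact_force: [-0.2, -0.8, -0.2]
grip_width: 63.8
```

```bash
python3 go.py 343.6,251.5,90,0; python3 - <<'E'
from h import *
a=get_image("scene")[:,:,::-1];b=get_image("top")[:,:,::-1]
cv2.imwrite("pics/c11.png",np.hstack([cv2.resize(a[145:205,140:220],(400,300),interpolation=2),cv2.resize(b[195:255,475:555],(400,300),interpolation=2)]))
E
```

```text
t 33.85 p [ 440.5 -101.9  147.4] yaw -0.103 w 63.8 F [-0.2 -0.8 -0.2]
343.6,251.5,90,0 -> [-132.6 -341.7   57.2] [ 0.    -0.    -0.103]
```

View pics/c11.png

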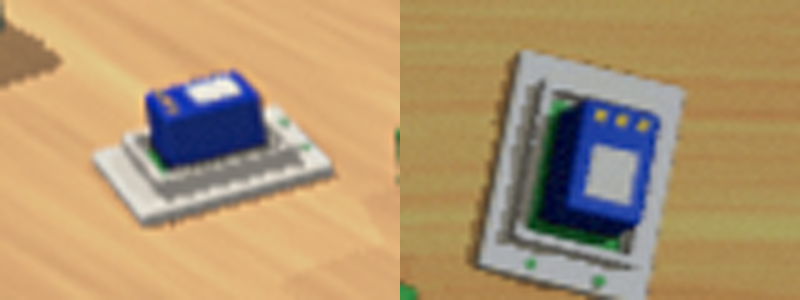

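The medium pack lies flat inside the white charger's pocket. On to the small one.

arm_command(
  steps=[
    [-0.5,-133,-342,57,0,0,-0.1],
    [-0.5,-133,-342,57,0,0,-0.1],
    [-0.5,-133,-342,57,0,0,-0.1],
    [-0.5,-133,-342,57,0,0,-0.1],
    [-0.5,-133,-342,57,0,0,-0.1],
    [-0.5,-133,-342,57,0,0,-0.1],
    [-0.5,-133,-342,57,0,0,-0.1],
    [-0.5,-133,-342,57,0,0,-0.1],
    [-0.5,-133,-342,57,0,0,-0.1],
    [-0.5,-133,-342,57,0,0,-0.1],
  ],
)

```text
time: 34.95
ee_pos: [344.1, 251.0, 55.0]
tcp_rot: [1.0, -0.002, -0.0, 0.0]
contact_force: [0.5, -1.3, 0.3]
grip_width: 63.9
```

```bash
python3 go.py 343.6,251.5,14,0
```

```text
t 34.95 p [344.1 251.   90. ] yaw -0.004 w 63.9 F [ 0.5 -1.3  0.3]
343.6,251.5,14,0 -> [-0.4 -0.5 76. ] [ 0.001  0.001 -0.004]
```

arm_command(
  steps=[
    [-0.5,0,0,25,0,0,0],
    [-0.5,0,0,50,0,0,0],
    [-0.5,0,0,69,0,0,0],
    [-0.5,0,0,75,0,0,0],
    [-0.5,0,0,75,0,0,0],
    [1,0,0,75,0,0,0],
    [1,0,0,75,0,0,0],
    [1,0,0,75,0,0,0],
    [1,0,0,75,0,0,0],
    [1,0,0,75,0,0,0],
  ],
  squeeze=30,
)

```text
time: 35.95
ee_pos: [345.1, 251.5, -18.9]
tcp_rot: [1.0, -0.002, 0.001, -0.0]
contact_force: [0.4, -0.8, 6.0]
grip_width: 23.2
```

arm_command(
  steps=[
    [1,0,0,0,0,0,0],
    [1,0,0,-30,0,0,0],
    [1,0,0,-60,0,0,0],
    [1,0,0,-80,0,0,0],
    [1,0,0,-80,0,0,0],
    [1,0,0,-80,0,0,0],
    [1,0,0,-80,0,0,0],
    [1,0,0,-80,0,0,0],
    [1,0,0,-80,0,0,0],
    [1,0,0,-80,0,0,0],
  ],
)

```text
time: 36.95
ee_pos: [344.6, 251.3, 60.5]
tcp_rot: [1.0, -0.002, 0.0, 0.0]
contact_force: [0.2, 0.1, -1.4]
grip_width: 23.7
```

```bash
python3 go.py 533.3,404,92,.235
```

```text
t 36.95 p [344.6 251.3  95.5] yaw -0.004 w 23.7 F [ 0.2  0.1 -1.4]
533.3,404,92,.235 -> [ 188.1 -153.4    3.6] [ 0.    -0.    -0.239]
```

arm_command(
  steps=[
    [1,188,-153,3,0,0,-0.239],
    [1,188,-153,3,0,0,-0.239],
    [1,188,-153,3,0,0,-0.239],
    [1,188,-153,3,0,0,-0.239],
    [1,188,-153,3,0,0,-0.239],
    [1,188,-153,3,0,0,-0.239],
    [1,188,-153,3,0,0,-0.239],
    [1,188,-153,3,0,0,-0.239],
    [1,188,-153,3,0,0,-0.239],
    [1,188,-153,3,0,0,-0.239],
  ],
)

```text
time: 37.95
ee_pos: [532.8, 402.8, 58.3]
tcp_rot: [0.993, 0.117, 0.001, 0.0]
contact_force: [0.1, -0.1, -0.5]
grip_width: 23.1
```

```bash
python3 go.py 533.5,404,25,.235
```

```text
t 37.95 p [532.8 402.8  93.3] yaw 0.235 w 23.1 F [ 0.1 -0.1 -0.5]
533.5,404,25,.235 -> [ 0.9 -1.1 68.3] [ 0.001 -0.001  0.   ]
```

arm_command(
  steps=[
    [1,1,-1,25,0,0,0],
    [1,1,-1,45,0,0,0],
    [1,1,-1,57,0,0,0],
    [1,1,-1,63,0,0,0],
    [1,1,-1,66,0,0,0],
    [1,1,-1,68,0,0,0],
    [1,1,-1,69,0,0,0],
    [1,1,-1,69,0,0,0],
    [1,1,-1,69,0,0,0],
    [1,1,-1,69,0,0,0],
  ],
)

```text
time: 38.95
ee_pos: [533.8, 404.2, -10.3]
tcp_rot: [0.993, 0.117, 0.001, 0.0]
contact_force: [0.2, 0.0, -1.4]
grip_width: 23.4
```

arm_command(
  steps=[
    [1,0,0,0,0,0,0],
    [0.25,0,0,0,0,0,0],
    [0.25,0,0,0,0,0,0],
    [0.25,0,0,0,0,0,0],
    [0.25,0,0,0,0,0,0],
    [0.25,0,0,-10,0,0,0],
    [0,0,0,-40,0,0,0],
    [0,0,0,-80,0,0,0],
    [-0.5,0,0,-110,0,0,0],
    [-0.5,0,0,-120,0,0,0],
  ],
)

```text
time: 39.95
ee_pos: [535.5, 406.7, 115.3]
tcp_rot: [0.993, 0.117, 0.004, -0.002]
contact_force: [0.5, 0.8, 0.8]
grip_width: 64.2
```

```bash
python3 go.py 400,200,200,.2
```

```text
t 39.95 p [535.5 406.7 150.3] yaw 0.235 w 64.2 F [0.5 0.8 0.8]
400,200,200,.2 -> [-179.4  169.3  -52. ] [-0.004 -0.009  0.035]
```

Withdraw and take the final check picture (all three places, both cameras).

arm_command(
  steps=[
    [-0.5,-179,169,-52,0,0,0],
    [-0.5,-179,169,-52,0,0,0],
    [-0.5,-179,169,-52,0,0,0],
    [-0.5,-179,169,-52,0,0,0],
    [-0.5,-179,169,-52,0,0,0],
    [-0.5,-179,169,-52,0,0,0],
    [-0.5,-179,169,-52,0,0,0],
    [-0.5,-179,169,-52,0,0,0],
    [-0.5,-179,169,-52,0,0,0],
    [-0.5,-179,169,-52,0,0,0],
  ],
)

```text
time: 40.95
ee_pos: [400.3, 201.8, 164.7]
tcp_rot: [0.993, 0.118, 0.004, -0.003]
contact_force: [-0.2, -0.5, 0.2]
grip_width: 64.2
```

```bash
python3 - <<'E'
from h import *
a=get_image("scene")[:,:,::-1];b=get_image("top")[:,:,::-1]
r=lambda c:cv2.resize(c,(400,300),interpolation=2)
cv2.imwrite("pics/c12.png",np.vstack([np.hstack([r(a[335:410,430:530]),r(b[185:245,97:177])]),np.hstack([r(a[225:315,195:315]),r(b[90:270,230:470])])]))
E
```

```text
(no output)
```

View pics/c12.png

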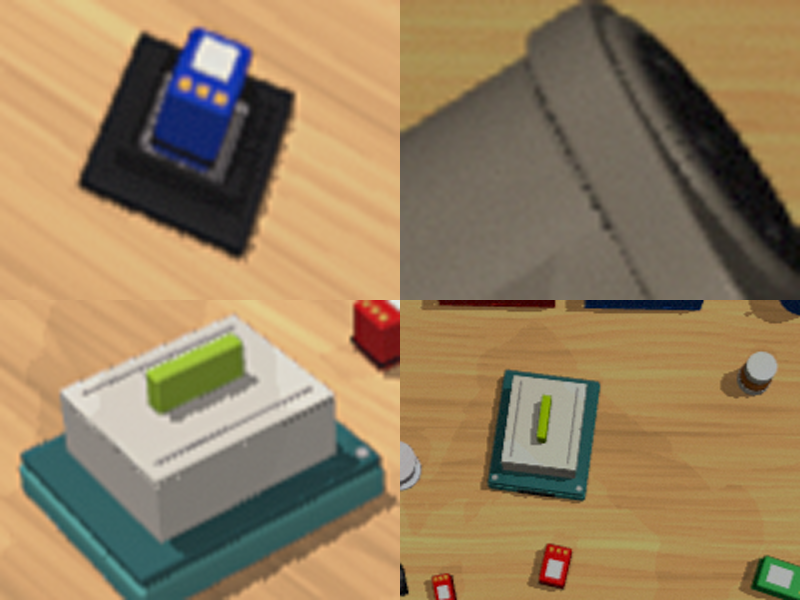

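The small pack lies flat in the black charger's pocket, with grey floor visible around it. The cover sits down on the deck and square. The red and green packs are unmoved. Handing in.

```bash
python3 -c "
from plant import *
print(finish_job())"
```

```text
the job is handed in; nothing more can be done
None
```

The job is handed in at about 41 s on the robot's clock. The large blue pack is in the power unit's bay under the clipped cover, the medium one is in the white charger, and the small one is in the black charger. `finish_job()` gives no verdict.

- **Last checks:** The pictures show the medium and small packs flat inside their pocket walls, and the large pack flat in its bay before the cover went on. The small pack's place was only seen from the scene camera, because the arm hid it from the top one.
- **Cover:** It took about 10 N to pass the catches. A second press met a hard stop at about 10.6 N with the rib top at 95.7 mm, against 96 mm when fully seated. The picture shows it level on the deck, but I did not check the four catches one by one.
- **Disagreement found:** The reported tool height was 35 mm lower than the real fingertips. My first grasp of the large pack therefore closed on air above it, and nothing moved. The cameras, the tip's shadow and a 7 N touch on the bare bench agreed on the offset, and I corrected for it afterwards.
- **Left alone:** The arm touched neither the red packs nor the green look-alikes, and those visible in the last pictures stood in their places.

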